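Free the empty tape core: unscrew the cap of unknown thread hand

TASK

On the twin tape stand one spindle carries only an empty card core: unscrew and take off the red screw cap above that core so that the core can be changed. Nobody remembers which spindle is left-handed, so find out by gently trying it one way and, if it is blocked, the other; unscrew it the way it gives until it is free, and lift it straight up at least 10 cm above its seat, finishing with the cap still held there, upright, still and in the gripper. The caps are brittle, so keep the grip light (20 N is plenty, 30 N too much) and never force one; leave the other cap, the empty core and the tape roll where they are.

Things in the scene. Friction and masses are not known exactly. Their poses are not given: they have to be found in the camera images.
- stand: Heavy twin tape stand, does not move: grey base 130 x 330 x 14 mm, origin at its underside's centre on the table, y axis along the line of its two spindles, 180 mm apart. Spindle: black plate 110 mm across, hub 64 mm across, threaded steel stud. One spindle has a right-hand thread (its cap loosens anticlockwise from above), the other a left-hand one; which is which varies and is hidden.
- spindle_1 (a point): Axis of the spindle on the stand's +y side, at the hub's flat top (90 mm from the stand's centre, 42 mm above the table), on which cap_1 seats. The stud round which the cap screws is 32 mm across and rises 24 mm above this point. From home a cap is blocked within 0.05 rad in the tightening direction; the loosening way it rises 3 mm per radian and stays where it is when let go partway.
- spindle_2 (a point): Axis of the spindle on the stand's -y side, the same in every way but of the opposite thread hand; cap_2 seats here. On both spindles a cap is freed from its quick thread after 1.8 rad from home, meets a second stop at 2.5 rad, and can be lifted straight off when turned between 1.9 and 2.4 rad.
- cap_1: Red screw cap, 80 g, screwed home on spindle_1. From the bottom: skirt 42 mm across, 28 mm deep; round flange 84 mm across (28 to 34 mm above the origin); upright finger bar 66 mm long, 18 mm thick (34 to 66 mm above the origin). Origin on the axis at the skirt's lower rim, 42 mm above the table when home; z up, x along the length of the finger bar, so grip it across y.
- cap_2: Red screw cap on spindle_2, made exactly like cap_1; its finger bar points another way.
- empty_core: Empty tape core, a plain brown card ring 79 mm across, 48 mm high, standing loosely round the hub of one spindle, under that spindle's cap. Origin at the centre of its underside. Which spindle has it varies.
- tape_roll: Full roll of clear tape, 104 mm across, 48 mm high, round the hub of the other spindle. Origin at the centre of its underside.
Not all that is in view belongs to the job. What is shaped like the cap_2 but green is not meant.

How it is judged:
By the outcome, as a careful person would: the job done as asked, in the order asked, and still so for the second after the job is handed in, while the arm keeps its last pose, push and grip.
It also fails if it takes over 58 s, if anything falls off the work surface, if the arm or the gripper's body presses on something with over 40 N, if the wrist force passes 120 N, or if a joint passes its speed limit or range.

ROBOT

A 6-joint arm with a two-finger parallel gripper is mounted at the origin on a cart in front of the work surface, level with it; the furniture and walls round the work are solid. World frame = base frame: x ahead of the robot, y to its left, z up, the work surface at z = 0. Lengths are in m, angles in rad, forces in N, time in s.
With the tool pointing down it reaches from about 0.35 to 0.775 m from the base axis. Payload 7.3 kg.
Tool frame: the origin (TCP) lies between the finger pads; the fingertips stand 8 mm ahead of it and the grasp point (between the pads) lies 11 mm behind it (robot.nose_length is the distance from the TCP to the fingertips, in m); z points along the fingers, y is the line along which they close (so a half turn about z gives the same grasp; the last joint's range is limited). The gripper opens to 92 mm and grips with 3 to 60 N. Pads are 19 mm wide; open, the fingers measure 130 mm over their backs; the gripper's body (75 mm by 190 mm) begins 47 mm behind the grasp point.
Start: joints at [1.055, 0.342, 1.524, -0, 1.275, -0.146], TCP at [0.19, 0.49, 0.235] pointing down, gripper open.
Joint ranges: [-2.53, 2.53], [-0.77, 2.02], [0.04, 2.7], [-1, 4.14], [0.28, 2.66], [-3.11, 3.11]. Speed limits (rad/s): [2.57, 2.57, 3.14, 3.14, 3.14, 3.14].

INTERFACE

Orientations are given as [roll, pitch, yaw] about the fixed x, y, z axes, in that order (R = Rz(yaw) Ry(pitch) Rx(roll)).
In Python, from cell import robot gives the robot as it stands. The module is installed in compiled form; this text tells all that it offers.
- The arm moves only by the shell command python3 -m jog 'ROWS' [FORCE]. ROWS is JSON, a list that holds one entry, the list of rows, each a list of 5 numbers: the gripper's target within -1 to 1 (fully open at 1, half-way at 0, shut at -1), then the shift along the tool's x, y, z in m, then the turn about the tool's z in rad. A call has 1 to 5 rows; each row is the pose to reach, as a shift and turn from the pose commanded when the call began, along the tool's axes at that moment; what a row does not reach only later rows make up. A row lasts 1/12 s, in which the tool goes at most 41.7 mm and 7.16 degrees, less where a joint would pass 70% of its speed; a pose out of reach is approached as far as the arm can. A call with a gripper value outside its range is refused whole. The fingers move at their own pace and stop on an object; FORCE is the grip in N (left out, the last holds). Time passes only in rows, so rows that repeat a pose let the fingers close. It gives the time, the measured TCP pose, the force, the opening and the grip force at its end, in the units of the state.
- robot.observe(): the state, without advancing time (a new reading comes with each control period).
- robot.read_camera(name): name is "scene" or "top"; returns the picture (400x640x3 uint8, red, green, blue); there is no depth.
- robot.camera_model(name): a dict with "camera_matrix" (3x3 intrinsics, pixels), "position" and "attitude" of the camera in the world. Camera axes: x right, y down, z forward; pixel columns grow to the right and rows downward; lengths in m; the calibration is good to about 2 mm. A picture is of the moment at which its call begins. camera_model takes no time and is no camera call.
- robot.hand_in(): hands the job in; it is judged then, once.
The state is a dict: "time": time; "qpos": joint angles; "qvel": joint speeds; "joint_efforts": joint torques, N m; "tool_pos": TCP position; "tool_rot": TCP orientation; "contact_force": force on the tool from outside, world axes, zero at the start; "torque": the same for the moment, N m; "opening": finger opening in m; "grip_force": force on a finger pad.
Only numpy, scipy, OpenCV 4.12 (cv2) and the standard library are available. Lean on these libraries where they do the work, as an engineer would, in place of code of your own. Each camera call takes 0.05 s, during which the arm holds its last target. There are 200 camera calls.

## Working session

There is one attempt and no reset: what is moved stays moved. The work goes in short steps, Python scripts to look and compute and a shell command to move; the robot and the scene stay as the last step left them, time stands still between calls to the robot, and variables do not carry over. Pictures are saved under pics/ and viewed, at most 10 in all, crops included, and the job is handed in when it is done.

```bash
mkdir -p pics
python3 - <<'E'
from cell import robot
import cv2
for n in("scene","top"):
    cv2.imwrite(f"pics/{n}0.png",robot.read_camera(n)[:,:,::-1]); print(robot.camera_model(n))
print(robot.observe())
E
```

```text
{'camera_matrix': array([[413.76474634,   0.        , 315.17029649],
       [  0.        , 413.76474634, 199.75176958],
       [  0.        ,   0.        ,   1.        ]]), 'position': array([ 0.23770562, -0.4055134 ,  0.69158315]), 'attitude': array([-2.37302119,  0.00748997, -0.5535647 ])}
{'camera_matrix': array([[452.20072063,   0.        , 313.83565148],
       [  0.        , 452.20072063, 207.09203726],
       [  0.        ,   0.        ,   1.        ]]), 'position': array([0.5093849 , 0.1277229 , 1.03628525]), 'attitude': array([-3.09208431, -0.0212107 , -1.56010393])}
{'time': 0.1, 'qpos': array([ 1.05500698e+00,  3.42669772e-01,  1.52490455e+00, -3.20519850e-05,
        1.27538729e+00, -1.45981262e-01]), 'qvel': array([-0.00183057,  0.0002971 , -0.0028127 , -0.0005634 , -0.00097411,
        0.00039252]), 'joint_efforts': array([ 1.85147575e-03, -4.32005632e+01, -2.44695085e+01,  7.20388046e-02,
        5.26151061e-02, -2.58874769e-05]), 'tool_pos': array([0.1895627 , 0.48921569, 0.23411168]), 'tool_rot': array([-3.14023380e+00, -1.68808063e-04,  2.77179380e+00]), 'contact_force': array([0.11993083, 0.35424665, 0.19947043]), 'torque': array([ 0.03278968,  0.04470487, -0.0011952 ]), 'grip_force': 0.0, 'opening': 0.09185108989370726}
```

View pics/top0.png

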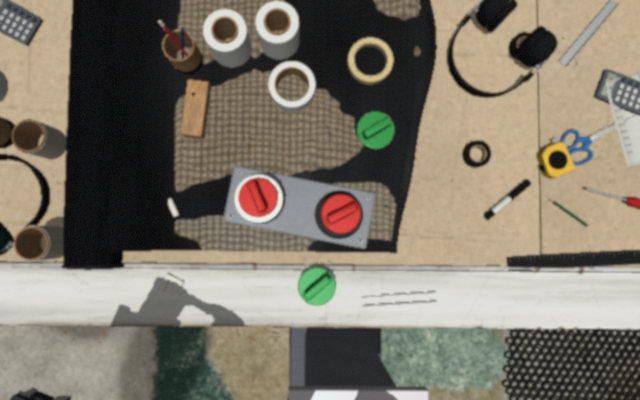

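View pics/scene0.png

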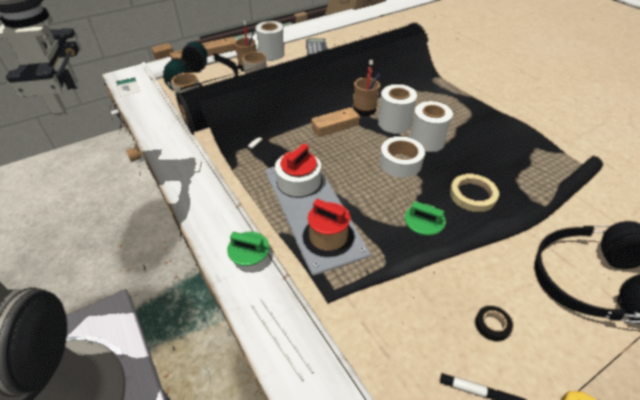

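The top view shows the stand with caps at about (259,198), which has white tape under it, and (340,213). The scene view shows the brown core under the cap at (328,217), which is the top view's right cap, so that is the target.

```bash
cat > h.py <<'E'
import numpy as np
from scipy.spatial.transform import Rotation as R
from cell import robot
def ray(n,px,z):
    m=robot.camera_model(n);d=R.from_euler('xyz',m['attitude']).as_matrix()@np.linalg.solve(m['camera_matrix'],[*px,1])
    p=np.array(m['position']);return p+d*(z-p[2])/d[2]
E
python3 - <<'E'
import cv2
from h import *
a=cv2.imread("pics/top0.png")[180:250,215:385];b=cv2.imread("pics/scene0.png")[140:260,260:380]
cv2.imwrite("pics/ctop.png",cv2.resize(a,None,fx=4.7,fy=4.7,interpolation=cv2.INTER_CUBIC))
cv2.imwrite("pics/cscene.png",cv2.resize(b,None,fx=5,fy=5,interpolation=cv2.INTER_CUBIC))
E
```

```text
(no output)
```

View pics/ctop.png

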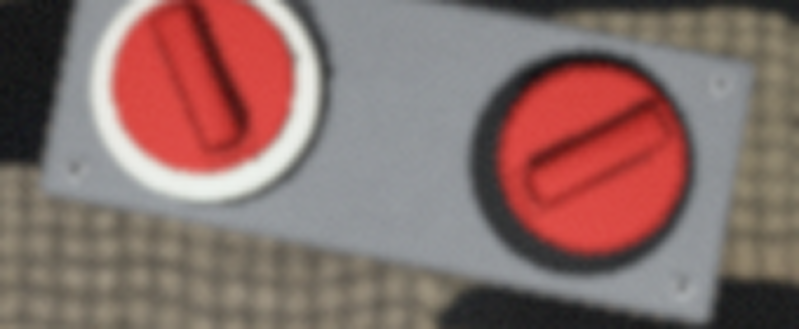

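View pics/cscene.png

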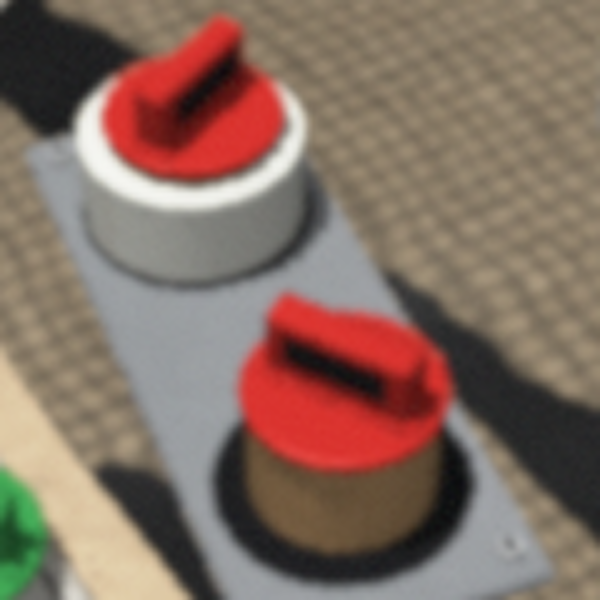

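The target flange's centre in the crop is (594.5,158.5), with the bar's ends at about (537,183) and (662,119). In the scene crop the flange spans x 240–452 and y 310–470.

Run:
```python
from h import *
f=lambda x,y:((x+.5)/4.7-.5+215,(y+.5)/4.7-.5+180)
g=lambda x,y:((x+.5)/5-.5+260,(y+.5)/5-.5+140)
c=ray('top',f(594.5,158.5),.076);print('c',c,'left',ray('top',f(497,158.5),.076),'right',ray('top',f(692,158.5),.076))
o=ray('top',f(204,82),.076);print('other',o,np.hypot(*(c-o)[:2]))
a,b=ray('top',f(537,183),.108),ray('top',f(662,119),.108);print('bar',a,b,(a+b)/2,np.hypot(*(b-a)[:2]))
print('scene c',ray('scene',g(346,390),.076))
p,q=ray('scene',g(288,302),.108),ray('scene',g(420,350),.108)
print('scene bar far-top edge',p,q,np.arctan2(*(q-p)[1::-1]))
th=np.arctan2(*(b-a)[1::-1]);s=robot.observe();yaw=s['tool_rot'][2];q1=np.arctan2(c[1],c[0])
for k in(-1,0,1,2):
  y=th+k*np.pi;print('yaw',y,'q6',q1+np.pi/2-y,'turn',-(y-yaw))
Rm=R.from_euler('xyz',s['tool_rot']).as_matrix()
print('shift',Rm.T@(np.r_[c[:2],.16]-s['tool_pos']), 'turnneeded')
```

```text
c [0.54458399 0.04970264 0.076     ] left [0.54407828 0.09386654 0.076     ] right [0.54509068 0.00545254 0.076     ]
other [0.57714112 0.226649   0.076     ] 0.17991659335576243
bar [0.5324067  0.07739312 0.108     ] [0.56107476 0.02280376 0.108     ] [0.54674073 0.05009844 0.108     ] 0.06165919240093517
scene c [0.54370858 0.04690039 0.076     ]
scene bar far-top edge [0.53365798 0.07410223 0.108     ] [0.56298328 0.02548147 0.108     ] -1.0280684954038415
yaw -4.228817907943082 q6 5.890629259416375 turn 7.000611710469473
yaw -1.0872252543532892 q6 2.749036605826582 turn 3.8590190568796796
yaw 2.054367399236504 q6 -0.39255604776321085 turn 0.7174264032898865
yaw 5.1959600528262975 q6 -3.534148701353004 turn -2.424166250299907
shift [-0.48988665 -0.28138655  0.07441142] turnneeded
```

```bash
python3 -m jog '[[[1,-0.033,-0.019,0,0],[1,-0.066,-0.038,0,0],[1,-0.099,-0.057,0,0],[1,-0.132,-0.076,0,0],[1,-0.165,-0.095,0,0]]]' && python3 -m jog '[[[1,-0.033,-0.019,0,0],[1,-0.066,-0.038,0,0],[1,-0.099,-0.057,0,0],[1,-0.132,-0.076,0,0],[1,-0.165,-0.095,0,0]]]' && python3 -m jog '[[[1,-0.033,-0.019,0,0],[1,-0.066,-0.038,0,0],[1,-0.099,-0.057,0,0],[1,-0.130,-0.076,0,0],[1,-0.155,-0.090,0,0]]]' && python3 -m jog '[[[1,0,0,0,0.12],[1,0,0,0,0.24],[1,0,0,0,0.36],[1,0,0,0,0.48],[1,0,0,0,0.6]]]' && python3 -m jog '[[[1,0,0,0,0.1],[1,0,0,0,0.1],[1,0,0,0,0.1],[1,0,0,0,0.1]]]'
cat > t.py <<'E'
from h import *
s=robot.observe();Rm=R.from_euler('xyz',s['tool_rot']).as_matrix()
print(s['time'],s['tool_pos'],s['tool_rot'],s['qpos'][5],s['contact_force'],s['torque'],s['grip_force'],s['opening'])
print('shift',Rm.T@(np.r_[.5443,.049,.091]-s['tool_pos']),'turn',s['tool_rot'][2]-2.07)
E
python3 t.py
```

```text
time: 0.52
tool_pos: [0.3097, 0.3398, 0.2345]
tool_rot: [-3.141, -0.0, 2.772]
contact_force: [1.8, 0.8, 0.1]
opening: 0.0919
grip_force: 0.0
time: 0.93
tool_pos: [0.4294, 0.1914, 0.2346]
tool_rot: [-3.141, -0.0, 2.772]
contact_force: [-0.0, 0.9, 0.0]
opening: 0.0918
grip_force: 0.0
time: 1.35
tool_pos: [0.5419, 0.0506, 0.2343]
tool_rot: [-3.141, -0.0, 2.77]
contact_force: [0.1, 0.1, 0.2]
opening: 0.092
grip_force: 0.0
time: 1.77
tool_pos: [0.5405, 0.053, 0.2342]
tool_rot: [-3.141, -0.001, 2.166]
contact_force: [0.5, -0.1, -0.7]
opening: 0.0917
grip_force: 0.0
time: 2.1
tool_pos: [0.5407, 0.0532, 0.2345]
tool_rot: [-3.141, -0.0, 2.075]
contact_force: [1.3, 0.0, 0.7]
opening: 0.0917
grip_force: 0.0
2.1 [0.54065048 0.05316148 0.23451594] [-3.14127151e+00 -2.53095713e-04  2.07474774e+00] -0.5470809194012503 [1.34165008 0.00839531 0.70384762] [-0.07522156  0.03826606  0.00995233] 0.0 0.09174244192826617
shift [-0.00544277  0.00123237  0.14351418] turn 0.0047477360729089035
```

```bash
python3 -m jog '[[[1,-0.0055,0.001,0.02,0],[1,-0.0055,0.001,0.045,0],[1,-0.0055,0.001,0.07,0],[1,-0.0055,0.001,0.085,0],[1,-0.0055,0.001,0.085,0]]]' && python3 t.py
python3 - <<'E'
from h import *
import cv2
a=robot.read_camera("top")[150:270,250:430,::-1];b=robot.read_camera("scene")[120:270,240:400,::-1]
a=cv2.resize(a,(600,400),interpolation=cv2.INTER_CUBIC);b=cv2.resize(b,(600,562),interpolation=cv2.INTER_CUBIC)
cv2.imwrite("pics/s1.png",b)
E
```

```text
time: 2.52
tool_pos: [0.5421, 0.0489, 0.1463]
tool_rot: [-3.136, -0.004, 2.074]
contact_force: [-0.3, 0.6, 0.0]
opening: 0.0915
grip_force: 0.0
2.5167 [0.54213852 0.04888486 0.14631951] [-3.13582022 -0.00360164  2.07383382] -0.5539686324449339 [-0.28274827  0.61441565  0.00326386] [-0.04561654  0.00702789 -0.02283972] 0.0 0.09149965081275577
shift [-0.00114039  0.0022685   0.05530359] turn 0.0038338211198074568
```

View pics/s1.png

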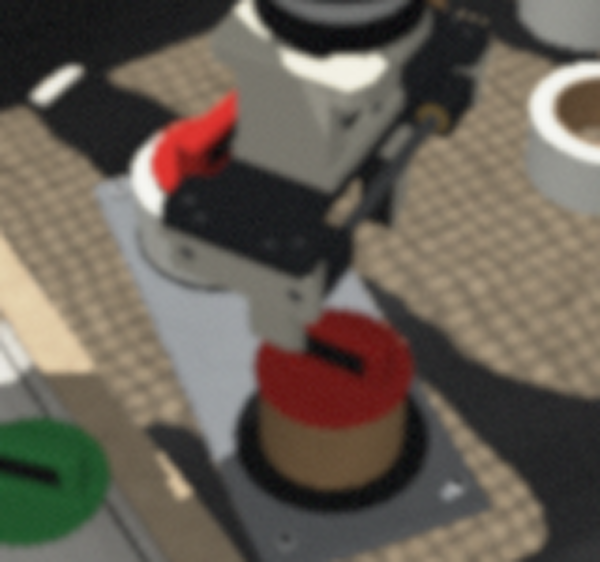

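The gripper sits over the core's cap with its fingers on either side of the bar, so I descend and close lightly.

```bash
python3 -m jog '[[[1,-0.001,0.002,0.02,0],[1,-0.001,0.002,0.04,0],[1,-0.001,0.002,0.052,0],[1,-0.001,0.002,0.054,0],[1,-0.001,0.002,0.054,0]]]' 12 && python3 t.py && python3 -m jog '[[[-1,0,0,0,0],[-1,0,0,0,0],[-1,0,0,0,0],[-1,0,0,0,0],[-1,0,0,0,0]]]' 12 && python3 -m jog '[[[-1,0,0,0,0],[-1,0,0,0,0],[-1,0,0,0,0],[-1,0,0,0,0],[-1,0,0,0,0]]]' 12 && python3 t.py
```

```text
time: 3.03
tool_pos: [0.547, 0.0489, 0.0965]
tool_rot: [3.141, 0.0, 2.072]
contact_force: [-0.2, 0.4, 0.1]
opening: 0.0914
grip_force: 0.0
3.0333 [0.54699427 0.04893205 0.09647319] [3.14083358e+00 3.62213853e-04 2.07240980e+00] -0.5520769384168618 [-0.21157118  0.44138333  0.12574116] [-0.06762759 -0.04624743  0.01916299] 0.0 0.09143185765074838
shift [ 0.00135708 -0.00233384  0.00547093] turn 0.0024098044986291534
time: 3.45
tool_pos: [0.5468, 0.0489, 0.0962]
tool_rot: [3.141, 0.0, 2.072]
contact_force: [-0.3, 0.7, -0.1]
opening: 0.0628
grip_force: 0.0
time: 3.87
tool_pos: [0.5465, 0.0489, 0.0957]
tool_rot: [-3.142, -0.0, 2.072]
contact_force: [0.6, -0.4, 0.1]
opening: 0.0296
grip_force: 0.0
3.8667 [0.54650136 0.04891165 0.09567026] [-3.14159079e+00 -9.19638782e-05  2.07178042e+00] -0.5515153530722391 [ 0.59357226 -0.42902769  0.1136177 ] [-0.11280173 -0.00914322  0.0206546 ] 0.0 0.029606035656856013
shift [ 0.00113435 -0.0018884   0.00467037] turn 0.0017804200223743294
```

```bash
python3 -m jog '[[[-0.4,0.001,-0.002,0.004,0],[-0.4,0.001,-0.002,0.004,0],[-0.4,0.001,-0.002,0.004,0],[-0.4,0.001,-0.002,0.004,0]]]' 12 && python3 -m jog '[[[-1,0,0,0,0],[-1,0,0,0,0],[-1,0,0,0,0],[-1,0,0,0,0],[-1,0,0,0,0]]]' 12 && python3 t.py
```

```text
time: 4.2
tool_pos: [0.5442, 0.0488, 0.0916]
tool_rot: [-3.141, -0.0, 2.072]
contact_force: [0.2, 0.2, -0.1]
opening: 0.0273
grip_force: 0.0
time: 4.62
tool_pos: [0.5444, 0.0488, 0.0918]
tool_rot: [3.141, 0.0, 2.072]
contact_force: [0.8, -0.4, -0.3]
opening: 0.018
grip_force: 12.0
4.6167 [0.54439867 0.04883779 0.09177391] [3.14124580e+00 8.31776778e-05 2.07171903e+00] -0.5518307003950402 [ 0.82069534 -0.38806366 -0.29658596] [-0.03121296 -0.11515382 -0.00515548] 11.986967325210571 0.01800852271024879
shift [ 1.89735069e-04 -8.91925427e-06  7.73894210e-04] turn 0.0017190269042570705
```

The bar is gripped (18.0 mm, 12 N) with no side load. Next is a gentle anticlockwise try.

```bash
python3 -m jog '[[[-1,0,0,0,-0.02],[-1,0,0,0,-0.04],[-1,0,0,0,-0.06],[-1,0,0,0,-0.06]]]' && python3 t.py
```

```text
time: 4.95
tool_pos: [0.5445, 0.0488, 0.0918]
tool_rot: [3.141, 0.0, 2.133]
contact_force: [0.6, 0.6, -0.8]
opening: 0.018
grip_force: 12.0
4.95 [0.54445721 0.04883281 0.09178004] [3.14113435e+00 1.90950761e-04 2.13346214e+00] -0.6135733739649024 [ 0.61401479  0.6061599  -0.76016084] [-0.08293335 -0.1745937  -0.01542453] 11.986804157495499 0.018003555755749363
shift [ 2.25425207e-04 -4.41508376e-05  7.79981220e-04] turn 0.063462136660974
```

```bash
python3 -m jog '[[[-1,0,0,0,-0.02],[-1,0,0,0,-0.04],[-1,0,0,0,-0.06],[-1,0,0,0,-0.06]]]' && python3 t.py
```

```text
time: 5.28
tool_pos: [0.5444, 0.0488, 0.0918]
tool_rot: [3.141, 0.0, 2.193]
contact_force: [0.5, 0.2, 0.8]
opening: 0.0178
grip_force: 12.0
5.2833 [0.5444367  0.04884831 0.09180942] [3.14116676e+00 1.58291013e-04 2.19339159e+00] -0.6735197748349622 [0.52789561 0.21223932 0.81133269] [ 0.02590982 -0.30743372 -0.04266346] 11.987684816122055 0.01781482721751616
shift [ 2.03067765e-04 -2.29365088e-05  8.09377195e-04] turn 0.12339158575157372
```

```bash
python3 -m jog '[[[-1,0,0,0,-0.02],[-1,0,0,0,-0.04],[-1,0,0,0,-0.06],[-1,0,0,0,-0.06]]]' && python3 t.py
```

```text
time: 5.62
tool_pos: [0.5444, 0.0489, 0.0918]
tool_rot: [3.141, 0.0, 2.253]
contact_force: [2.3, 1.1, 0.3]
opening: 0.018
grip_force: 12.0
5.6167 [0.54439456 0.04886514 0.09182768] [3.14126056e+00 1.83920842e-04 2.25348225e+00] -0.7335115130790172 [2.28047283 1.06678311 0.25564988] [-0.01889588 -0.31683855  0.02231005] 11.988744288682938 0.01802545202840332
shift [1.64447761e-04 1.14385690e-05 8.27649458e-04] turn 0.18348225361484305
```

Run:
```python
from h import *
import cv2
b=robot.read_camera("scene")[140:260,260:380,::-1]
cv2.imwrite("pics/s2.png",cv2.resize(b,None,fx=5,fy=5,interpolation=cv2.INTER_CUBIC))
```

```text
(no output)
```

View pics/s2.png

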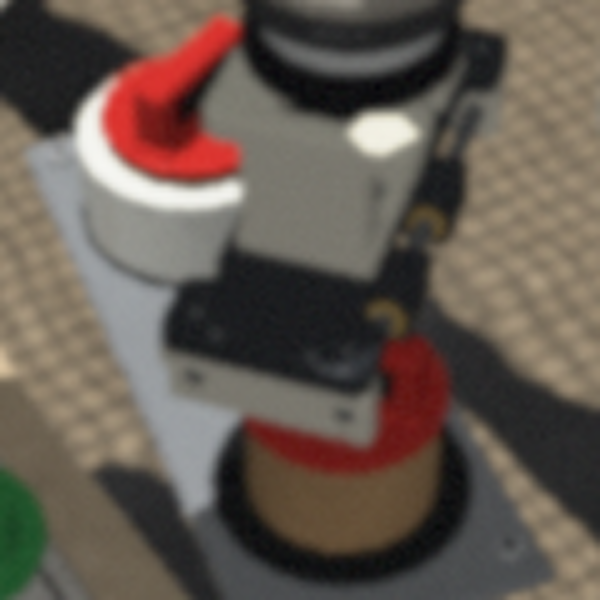

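The bar is hidden behind the gripper, but the opening stays at 18.0 mm with no torque after 0.18 rad. The cap must be turning with the fingers, since a blocked one would wedge them open. I carry on anticlockwise, rising 3 mm per radian.

```bash
python3 -m jog '[[[-1,0,0,-0.0007,-0.06],[-1,0,0,-0.0009,-0.12],[-1,0,0,-0.0011,-0.18],[-1,0,0,-0.0013,-0.24],[-1,0,0,-0.0014,-0.3]]]' && python3 t.py
```

```text
time: 6.08
tool_pos: [0.5442, 0.0489, 0.093]
tool_rot: [-3.142, -0.0, 2.555]
contact_force: [2.0, -0.6, -0.1]
opening: 0.018
grip_force: 12.0
6.0833 [0.54415651 0.04886768 0.09296059] [-3.14150306e+00 -3.02706428e-04  2.55463270e+00] -1.0346689213779814 [ 2.01762645 -0.57679516 -0.06411389] [ 0.0060939  -0.36956049 -0.00554531] 11.987133175134659 0.018037871722845034
shift [-4.67781295e-05  1.89818600e-04  1.96056274e-03] turn 0.4846326993721659
```

```bash
python3 -m jog '[[[-1,0,0,-0.0003,-0.08],[-1,0,0,-0.0005,-0.16],[-1,0,0,-0.0007,-0.24],[-1,0,0,-0.001,-0.32],[-1,0,0,-0.0012,-0.4]]]' && python3 t.py && python3 -m jog '[[[-1,0,0,-0.0003,-0.08],[-1,0,0,-0.0005,-0.16],[-1,0,0,-0.0007,-0.24],[-1,0,0,-0.001,-0.32],[-1,0,0,-0.0012,-0.4]]]' && python3 t.py
```

```text
time: 6.5
tool_pos: [0.5442, 0.0487, 0.0942]
tool_rot: [-3.141, -0.0, 2.956]
contact_force: [2.0, -0.3, 0.2]
opening: 0.0181
grip_force: 12.0
6.5 [0.54422153 0.04870391 0.09419244] [-3.14148760e+00 -1.71345426e-04  2.95556441e+00] -1.4356950474571741 [ 1.97157958 -0.28291249  0.18982891] [-0.03486296 -0.32128066  0.01952982] 11.989285200834274 0.01808523205651767
shift [-2.29022558e-05  3.05835041e-04  3.19240211e-03] turn 0.8855644063723962
time: 6.92
tool_pos: [0.5443, 0.0488, 0.0954]
tool_rot: [3.142, 0.0, -2.928]
contact_force: [1.2, 1.3, -1.4]
opening: 0.018
grip_force: 12.0
6.9167 [0.54430706 0.04880947 0.0954496 ] [ 3.14153388e+00  6.61054280e-05 -2.92760114e+00] -1.835708505668722 [ 1.18677849  1.26314171 -1.4257766 ] [ 0.0707612  -0.3640784   0.03712511] 11.99243277311325 0.017987960860259854
shift [-3.32687940e-05  1.87423272e-04  4.44961463e-03] turn -4.997601135165388
```

```bash
python3 -m jog '[[[-1,0,0,-0.0003,-0.09],[-1,0,0,-0.0005,-0.18],[-1,0,0,-0.0008,-0.27],[-1,0,0,-0.0011,-0.36],[-1,0,0,-0.0013,-0.44]]]' && python3 t.py && python3 -m jog '[[[-1,0,0,-0.0003,-0.09],[-1,0,0,-0.0005,-0.18],[-1,0,0,-0.0005,-0.27],[-1,0,0,-0.0005,-0.36],[-1,0,0,-0.0005,-0.42],[-1,0,0,-0.0005,-0.42]]]' ; python3 t.py
```

```text
time: 7.33
tool_pos: [0.5444, 0.0487, 0.0968]
tool_rot: [-3.141, 0.0, -2.487]
contact_force: [2.9, 0.0, -1.5]
opening: 0.0179
grip_force: 12.0
7.3333 [0.54437195 0.04870733 0.09676853] [-3.14134837e+00  9.74604568e-05 -2.48704061e+00] -2.2762028741272275 [ 2.89832255  0.00429597 -1.48724055] [-0.04354254 -0.33119827 -0.01998889] 11.994623243808746 0.01789863234312311
shift [-0.00012054  0.0002774   0.00576847] turn -4.557040607247231
7.3333 [0.54437195 0.04870733 0.09676853] [-3.14134837e+00  9.74604568e-05 -2.48704061e+00] -2.2762028741272275 [ 2.89832255  0.00429597 -1.48724055] [-0.04354254 -0.33119827 -0.01998889] 11.994623243808746 0.01789863234312311
shift [-0.00012054  0.0002774   0.00576847] turn -4.557040607247231invalid input
```

```bash
python3 -m jog '[[[-1,0,0,-0.0003,-0.09],[-1,0,0,-0.0005,-0.18],[-1,0,0,-0.0005,-0.27],[-1,0,0,-0.0005,-0.36],[-1,0,0,-0.0005,-0.42]]]' && python3 -m jog '[[[-1,0,0,0,0],[-1,0,0,-0.001,0],[-1,0,0,-0.002,0],[-1,0,0,-0.003,0],[-1,0,0,-0.003,0]]]' ; python3 t.py
```

```text
time: 7.75
tool_pos: [0.5444, 0.0487, 0.0973]
tool_rot: [-3.141, 0.0, -2.067]
contact_force: [1.9, -0.2, -0.4]
opening: 0.0179
grip_force: 12.0
time: 8.17
tool_pos: [0.5443, 0.0489, 0.1005]
tool_rot: [3.142, 0.0, -2.072]
contact_force: [2.9, 0.5, -0.5]
opening: 0.0178
grip_force: 12.0
8.1667 [0.5442662  0.04894638 0.10048607] [ 3.14154543e+00  2.23014953e-04 -2.07219443e+00] -2.6910490076058924 [ 2.88481801  0.53439041 -0.4886306 ] [ 0.26770255 -0.40281445  0.01313973] 11.997526735067368 0.01781169960813171
shift [-6.11516141e-05 -4.31150757e-06  9.48608499e-03] turn -4.142194431150672
```

There is no pull at 2.14 rad, so it is free. I lift it straight up, slowly at first.

```bash
python3 -m jog '[[[-1,0,0,-0.004,0],[-1,0,0,-0.008,0],[-1,0,0,-0.012,0],[-1,0,0,-0.016,0],[-1,0,0,-0.02,0]]]' && python3 -m jog '[[[-1,0,0,-0.006,0],[-1,0,0,-0.014,0],[-1,0,0,-0.024,0],[-1,0,0,-0.034,0],[-1,0,0,-0.044,0]]]' && python3 -m jog '[[[-1,0,0,-0.012,0],[-1,0,0,-0.024,0],[-1,0,0,-0.036,0],[-1,0,0,-0.048,0],[-1,0,0,-0.058,0]]]' && python3 -m jog '[[[-1,0,0,-0.004,0],[-1,0,0,-0.005,0],[-1,0,0,-0.005,0],[-1,0,0,-0.005,0],[-1,0,0,-0.005,0]]]'; python3 t.py
python3 - <<'E'
from h import *
import cv2
cv2.imwrite("pics/s3.png",robot.read_camera("scene")[:,:,::-1])
E
```

```text
time: 8.58
tool_pos: [0.5439, 0.0488, 0.1208]
tool_rot: [3.141, -0.0, -2.071]
contact_force: [-0.8, 0.2, -0.1]
opening: 0.0181
grip_force: 12.0
time: 9.0
tool_pos: [0.5444, 0.0488, 0.1657]
tool_rot: [-3.141, 0.0, -2.071]
contact_force: [0.2, -1.0, -0.4]
opening: 0.0181
grip_force: 12.0
time: 9.42
tool_pos: [0.5445, 0.0488, 0.2241]
tool_rot: [-3.14, 0.001, -2.071]
contact_force: [0.6, -0.4, -0.4]
opening: 0.0179
grip_force: 12.0
time: 9.83
tool_pos: [0.5439, 0.0488, 0.2266]
tool_rot: [3.14, -0.001, -2.071]
contact_force: [0.2, 0.7, -2.0]
opening: 0.0176
grip_force: 12.0
9.8333 [0.54389961 0.0488375  0.22655954] [ 3.14020226e+00 -5.67592954e-04 -2.07139514e+00] -2.6918886678095175 [ 0.21359368  0.71557803 -2.00133792] [ 0.04399004  0.04590595 -0.01901411] 11.999853104352951 0.017632428931015805
shift [-0.00041167 -0.00046175  0.13555881] turn -4.1413951400294815
```

View pics/s3.png

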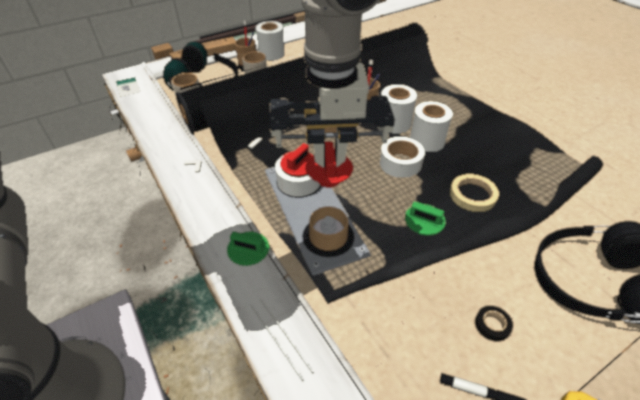

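The picture shows the cap held upright at about (328,168). The core is still round its hub at (328,230), and the other cap and roll are untouched. I let it settle and hand in.

```bash
python3 -m jog '[[[-1,0,0,0,0],[-1,0,0,0,0],[-1,0,0,0,0],[-1,0,0,0,0],[-1,0,0,0,0]]]' && python3 -c "
from cell import robot
print(robot.hand_in())"
```

```text
time: 10.3
tool_pos: [0.5443, 0.0488, 0.2273]
tool_rot: [3.142, 0.0, -2.071]
contact_force: [0.2, 0.7, -0.5]
opening: 0.0178
grip_force: 12.0
the job is handed in; nothing more can be done
None
```

I unscrewed the cap over the empty core anticlockwise (the first way I tried gave), lifted it about 13 cm above its seat, and handed in at 10.3 s with it held upright and still at a 12 N grip; the core, tape roll and other cap look unmoved in the last picture.

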